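Tip a box of pipette tips down onto its base and push it home in its dock

ROBOT

A 6-joint arm with a two-finger parallel gripper is mounted at the origin on a cart in front of the work surface, level with it; the furniture and walls round the work are solid. World frame = base frame: x ahead of the robot, y to its left, z up, the work surface at z = 0. Lengths are in m, angles in degrees, forces in N, time in s.
With the tool pointing down it reaches from about 0.4 to 0.825 m from the base axis. Payload 7 kg.
Tool frame: the origin (TCP) lies on the centre line of the jaws, within the pads' length; the fingertips stand 19 mm ahead of it and the grasp point (between the pads) is the TCP; z points along the fingers, y is the line along which they close (so a half turn about z gives the same grasp; the last joint's range is limited). The gripper opens to 88 mm and grips with 3 to 60 N. Pads are 19 mm wide; open, the fingers measure 130 mm over their backs; the gripper's body (78 mm by 193 mm) begins 47 mm behind the grasp point.
Start: joints at [93.799, 20.546, 0.682, 0, -70.136, -16.507], TCP at [0.149, 0.658, 0.246] pointing down, gripper open.
Joint ranges: [-176.03, 176.03], [-82.01, 121.73], [-58.28, 71.71], [-173.87, 95.51], [-174.79, -0.11], [-173.66, 173.66]. Speed limits (degrees/s): [136.94, 136.94, 172.46, 180, 180, 180].

INTERFACE

Orientations are given as [roll, pitch, yaw] about the fixed x, y, z axes, in that order (R = Rz(yaw) Ry(pitch) Rx(roll)).
In Python, from plant import get_state, capture, close_job gives the robot as it stands.
- The arm moves only by the tool apply_moves, never from a script. Its argument "targets" is a list of rows, each a list of 7 numbers: the opening, from 0 (shut) to 1 (fully open), then the shift along the tool's x, y, z normalised to -1 to 1, where 1 is 1000 mm, then the turn, a rotation vector about the tool's x, y, z normalised to -1 to 1, where 1 is 90 degrees. In form: [[claw, tx, ty, tz, ax, ay, az], ...]. A call has 1 to 20 rows; each row shifts and turns the commanded pose from where the row before left it, along the tool's axes as they then stand; what a row does not reach is not made up. A row lasts 1/12 s, in which the tool goes at most 41.7 mm and 7.16 degrees, less where a joint would pass 70% of its speed; a pose out of reach is approached as far as the arm can. A call with a number of a shift or a turn outside -1 to 1 is refused whole. A call with a gripper value outside its range is refused whole. The fingers move at their own pace and stop on an object; "newtons" is the grip in N (left out, the last holds). Time passes only in rows, so rows that do not move let the fingers close. It gives the time, the measured TCP pose, the force, the opening and the grip force at its end, in the units of the state.
- get_state(): the state, without advancing time (a new reading comes with each control period).
- capture(name): name is "scene" or "top" or "wrist"; returns a dict with "frame" (480x640x3 uint8, red, green, blue), "range_z" (480x640 float32, m along the optical axis (not along the pixel's ray), 0 where there is no reading), "camera_matrix" (3x3 intrinsics, pixels), "T" (4x4, takes a point from camera to world coordinates). Camera axes: x right, y down, z forward; pixel columns grow to the right and rows downward; lengths in m; the calibration is good to about 2 mm. The wrist camera is an equidistant fisheye: a pixel r from the principal point sees the ray r / f radians off the axis. A picture is of the moment at which its call begins.
- close_job(): hands the job in; it is judged then, once.
The state is a dict: "time_s": time; "joints": joint angles; "qd": joint speeds; "joint_torque": joint torques, N m; "tcp_pos": TCP position; "eef_rot": TCP orientation; "contact_force": force on the tool from outside, world axes, zero at the start; "moment": the same for the moment, N m; "gripper_width": finger opening in m; "gripper_force": force on a finger pad.
Only numpy, scipy, OpenCV 4.12 (cv2) and the standard library are available. Lean on these libraries where they do the work, as an engineer would, in place of code of your own. Each camera call takes 0.05 s, during which the arm holds its last target. There are 200 camera calls.

TASK

The closed box of pipette tips stands on its end in front of the empty dock. Push it over onto its base, lid up, then push it along the bench into the dock, between the rails and right up against the back stop, and leave it there. Only push it with the fingers: do not pick it up, and leave the other things where they stand.

Things in the scene. Friction and masses are not known exactly. Their poses are not given: they have to be found in the camera images.
- tip_box: loose box of pipette tips, blue with a frosted lid clipped shut (does not open): 122 mm long (own y), 86 mm wide (own x -42 to +44), 76 mm high (own z, base 0, lid top +76), 160 g. Origin on the base. A thin lid lip sticks out to x = -48, 46 to 49 mm above the base. Starts standing on one end, own y up, 122 mm tall, lid top towards the robot, base towards the dock
- tip_box_center (a point): centre of the tip box: 61 mm above the bench at the start, 38 mm when upright; axes as tip_box. Centre of mass lies close by. Pushed high on the lid top towards the dock, the box pivots on the bottom edge of its base and at some 35 degrees falls onto it, in front of the dock. Fingertips should rise with the face as it turns: held level they drag it down and the box may slide
- dock_empty: empty dock, fixed: low metal frame open towards the robot. Origin on the bench under the centre of a docked box, own x into the dock, z up. Back stop face at x = +61.5 mm, 26 mm high; rails 16 mm high from x = -15 to the stop, inner faces at y = +-45. A sprung ball in the +y rail (sticks out 3 mm, 1 to 3 N) nudges the box to the -y rail
- dock_mouth (a point): middle of the empty dock's mouth on the bench, 48 mm before the dock's origin, axes as dock_empty. White lead-ins, 16 mm high, narrow from 130 mm between them here to the 90 mm between the rails. The box enters with its 122 mm length along the dock's x
- dock_taken: a second, identical dock with another, fixed box already in it, same frame; beside the empty one, left or right
- vial: empty clear sample vial, 32 mm across, 70 mm high, standing loose; origin centre of underside
- brown_bottle: small brown bottle with a black cap, 42 mm across, 90 mm high, standing loose; origin centre of underside
- timer: white bench timer, 62 x 62 x 18 mm, lying loose; origin centre of underside
Not all that is in view belongs to the job. Leave any orange or yellow look-alike of the tip_box alone.

How it is judged:
By the outcome, as a careful person would: the job done as asked, in the order asked, and still so for the second after the job is handed in, with the robot touching nothing.
It also fails if it takes over 64 s, if anything falls off the work surface, if the arm or the gripper's body presses on something with over 40 N, if the wrist force passes 120 N, or if a joint passes its speed limit or range.

## Working session

There is one attempt and no reset: what is moved stays moved. The work goes in short steps, Python scripts to look and compute and a tool call to move; the robot and the scene stay as the last step left them, time stands still between calls to the robot, and variables do not carry over. Pictures are saved under pics/ and viewed, at most 10 in all, crops included, and the job is handed in when it is done.

Besides the shell and the picture viewer there is one more tool, called after "Call:" as name(argument=value, ...), one argument or row to a line, values as JSON. apply_moves: Moves the arm, as the interface text tells. Scaled input: -1 to 1 covers 1000 mm each way for a shift and 90 degrees each way for a turn. Its arguments: {"type":"object","properties":{"targets":{"type":"array","items":{"type":"array","items":{"type":"number"}}},"newtons":{"type":"number"}},"required":["targets"]}

```bash
ls; mkdir -p pics
cat > h.py <<'E'
import numpy as np, cv2
from plant import get_state, capture, close_job
def cloud(c):
    K=c["camera_matrix"];z=c["range_z"];v,u=np.mgrid[:480,:640]
    P=np.stack([(u-K[0,2])/K[0,0]*z,(v-K[1,2])/K[1,1]*z,z],-1)
    W=P@c["T"][:3,:3].T+c["T"][:3,3]; W[z<=0]=np.nan
    return W
def save(c,n): cv2.imwrite("pics/"+n,c["frame"][:,:,::-1])
E
python3 - <<'E'
from h import *
s=get_state();print(s)
for n in("scene","top"):
    c=capture(n);save(c,n+"0.png");np.savez(n+"0.npz",**c);print(n,c["T"].round(3).tolist(),c["camera_matrix"].tolist())
E
```

```text
pics
{'time_s': 0.0, 'joints': array([ 9.37989381e+01,  2.05932926e+01,  6.32093348e-01, -1.86677771e-02,
       -7.01375909e+01, -1.65081663e+01]), 'qd': array([-0.02438476, -0.06273023,  0.02503372,  0.06096422, -0.04571916,
       -0.0482786 ]), 'joint_torque': array([ 3.05624730e-03, -5.82729042e+01,  2.93053901e+01,  6.99692041e+00,
        7.10288499e-03, -1.56107162e-04]), 'tcp_pos': array([0.14842071, 0.65798987, 0.24459352]), 'eef_rot': array([ 1.79900295e+02, -1.12486806e-02, -1.27155761e+01]), 'contact_force': array([0.11541434, 0.15976542, 0.34487225]), 'moment': array([-0.0180247,  0.0165711,  0.0034591]), 'gripper_force': 0.0, 'gripper_width': 0.08774815530221379}
scene [[-0.603, -0.403, 0.689, -0.087], [-0.798, 0.298, -0.524, 0.53], [0.005, -0.865, -0.501, 0.528], [0.0, 0.0, 0.0, 1.0]] [[452.29030707258397, 0.0, 320.0860870250968], [0.0, 452.29030707258397, 239.92497132551583], [0.0, 0.0, 1.0]]
top [[-0.028, -0.982, 0.187, 0.332], [-0.999, 0.024, -0.023, 0.066], [0.018, -0.188, -0.982, 1.217], [0.0, 0.0, 0.0, 1.0]] [[466.92461133769694, 0.0, 319.6465938070706], [0.0, 466.92461133769694, 248.79402821736025], [0.0, 0.0, 1.0]]
```

View pics/top0.png

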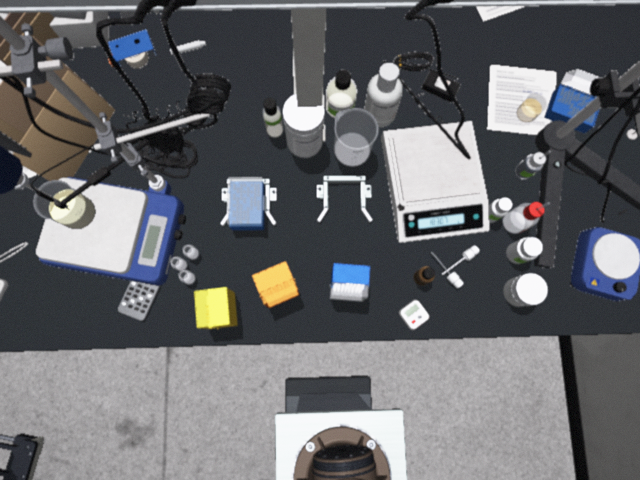

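View pics/scene0.png

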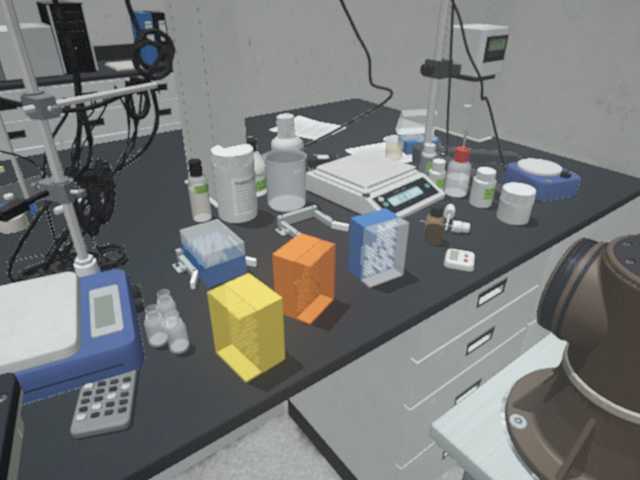

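The top view shows three similar boxes: blue with frosted lid at (350,282), orange at (275,284) and yellow at (214,308). The blue one is the tip_box. The empty dock is at (345,197). The taken dock, with a box in it, is at (247,202). I'll measure these and take a crop to confirm.

Run:
```python
from h import *
c=dict(np.load("top0.npz"));W=cloud(c);hsv=cv2.cvtColor(c["frame"],cv2.COLOR_RGB2HSV)
# box: points in region
R=np.zeros((480,640),bool);R[255:310,322:380]=1
z=W[...,2]
top=R&(z>0.112)&(z<0.132);P=W[top][:,:2]
print("n",top.sum(),"zmed",np.median(z[top]));print("rect",cv2.minAreaRect(P.astype(np.float32)*1000),cv2.boxPoints(cv2.minAreaRect(P.astype(np.float32)*1000)))
fr=R&(z>0.02)&(z<0.108);Q=W[fr]
print("front n",fr.sum(),Q.min(0),Q.max(0))
A=np.c_[Q[:,1:],np.ones(len(Q))];
for _ in range(3):
    k=np.linalg.lstsq(A,Q[:,0],rcond=None)[0];r=Q[:,0]-A@k;m=abs(r)<0.006;A,Q=A[m],Q[m]
print("front x=a y+b z+c",k,r.std(),"yawdeg",np.degrees(np.arctan(-k[0])))
# dock
R[:]=0;R[170:226,310:378]=1
d=R&(z>0.008)&(z<0.035)
for lo,hi in((.008,.02),(.02,.035)):
    m=R&(z>lo)&(z<hi);print(lo,m.sum(),W[m].min(0),W[m].max(0))
u=np.zeros((480,640,3),np.uint8)
D=W[R&(z>.008)&(z<.04)];np.save("dock.npy",D)
g=np.full((300,300),0,np.uint8)
for n,(v0,v1,u0,u1) in dict(vial=(240,295,440,490),bottle=(255,290,410,438),timer=(295,330,395,432)).items():
    Z=W[v0:v1,u0:u1];m=Z[...,2]>0.01;print(n,Z[m].min(0).round(3),Z[m].max(0).round(3))
for n,(v0,v1,u0,u1) in dict(orange=(255,312,250,302),).items():
    Z=W[v0:v1,u0:u1];m=Z[...,2]>0.01;print(n,Z[m].min(0).round(3),Z[m].max(0).round(3))
s=c["frame"][160:320,230:445]
s=cv2.resize(s,None,fx=3.7,fy=3.7,interpolation=cv2.INTER_CUBIC)
cv2.imwrite("pics/crop0.png",s[:,:,::-1])
```

```text
n 1139 zmed 0.12178696999646332
rect ((465.26361083984375, -29.802413940429688), (85.85609436035156, 75.8117904663086), 84.08796691894531) [[423.13766  -68.59778 ]
 [498.54623  -76.406494]
 [507.38956    8.99295 ]
 [431.981     16.801666]]
front n 165 [ 0.42323368 -0.07399228  0.02050989] [0.50687803 0.01871937 0.10795449]
front x=a y+b z+c [0.33416136 0.02533143 0.44055043] 0.00283530359175941 yawdeg -18.477636472404722
0.008 413 [ 0.6341993  -0.10182357  0.00806649] [0.74946322 0.0425049  0.01997114]
0.02 203 [ 0.64012379 -0.08997863  0.02008419] [0.75795492 0.0346614  0.03310763]
vial [ 0.451 -0.378  0.011] [ 0.562 -0.276  0.031]
bottle [ 0.461 -0.27   0.012] [ 0.537 -0.204  0.094]
timer [ 0.35  -0.235  0.01 ] [ 0.421 -0.163  0.023]
orange [0.413 0.096 0.01 ] [0.513 0.202 0.128]
```

View pics/crop0.png

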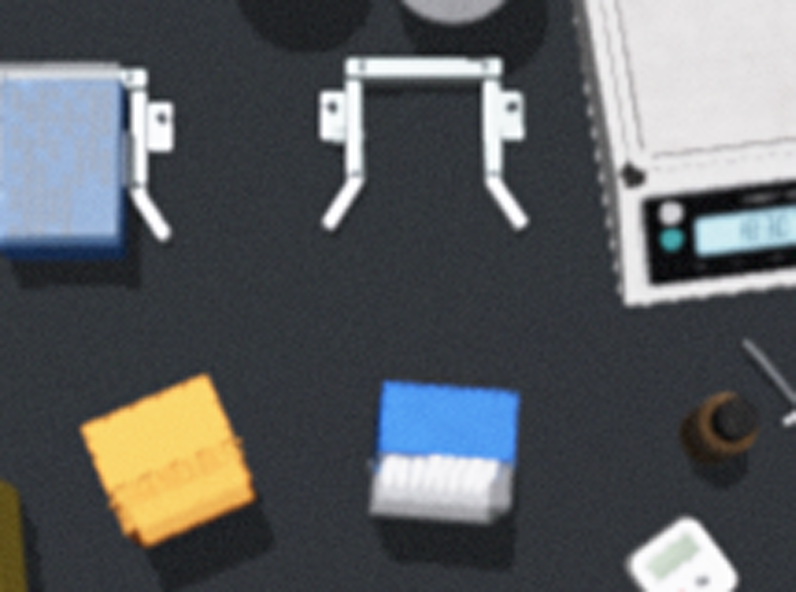

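The crop confirms it: the blue box stands with its frosted lid towards the robot and its lip on the left, about 6° off yaw. The empty dock is the white frame at crop (423,120). I'll fix the dock pose, using the given heights as a check, and the clearances around it.

Run:
```python
from h import *
c=dict(np.load("top0.npz"));W=cloud(c);z=W[...,2];K=c["camera_matrix"];T=c["T"]
def ray(cx,cy,h,raw=False):
    u,v=(cx,cy) if raw else (230+(cx+.5)/3.7-.5,160+(cy+.5)/3.7-.5)
    d=T[:3,:3]@np.array([(u-K[0,2])/K[0,0],(v-K[1,2])/K[1,1],1]);o=T[:3,3]
    return (o+d*(h-o[2])/d[2])[:2]
for n,p,h in [("stopL",(347,60),.026),("stopR",(500,60),.026),("stopinL",(362,79),.026),("stopinR",(484,78),.026),
 ("railL in",(361,175),.016),("railR in",(486,175),.016),("mouthL",(322,224),.016),("mouthR",(525,226),.016),("mouthLin",(335,230),.016),("mouthRin",(514,229),.016),("railL out",(346,175),.016),("railR out",(500,175),.016)]:
    print(n,ray(*p,h).round(4))
# white mask, back-bar & rails centroid lines with depth-agnostic rays
D=np.load("dock.npy");
b=D[(D[:,2]>.021)&(D[:,0]>.71)];print("bar",len(b),b.min(0),b.max(0),np.median(b,0))
# docked frame rails (sides)
for nm,m in (("scale",(z[125:245,385:490]),),):
    Q=W[125:245,385:490].reshape(-1,3);Q=Q[Q[:,2]>.03];print(nm,"h",np.percentile(Q[:,2],[50,95,99]),"y max",Q[:,1].max(),"at x<.66:",Q[Q[:,0]<.66].max(0),"xmin",Q[:,0].min())
Q=W[170:232,225:270].reshape(-1,3);Q=Q[Q[:,2]>.06];print("taken box",Q.min(0),Q.max(0))
Q=W[90:166,280:380].reshape(-1,3);Q=Q[Q[:,2]>.03];print("behind",Q[:,0].min())
```

```text
stopL [0.7577 0.0223]
stopR [ 0.7553 -0.0887]
stopinL [0.7431 0.0119]
stopinR [ 0.7419 -0.0764]
railL in [0.6742 0.0144]
railR in [ 0.6721 -0.0758]
mouthL [0.6385 0.0435]
mouthR [ 0.6336 -0.1021]
mouthLin [0.6338 0.0343]
mouthRin [ 0.6316 -0.0941]
railL out [0.6744 0.0252]
railR out [ 0.6719 -0.0859]
bar 182 [ 0.71185674 -0.08643978  0.02100326] [0.75795492 0.02371656 0.03310763] [ 0.75112662 -0.03123889  0.02576652]
scale h [0.08128664 0.08832926 0.3028624 ] y max -0.1407527891749318 at x<.66: [ 0.65996565 -0.15778441  0.07407211] xmin 0.5738681052188166
taken box [0.61958562 0.18355053 0.06041946] [0.74353356 0.27056001 0.08203112]
behind 0.7861554413050157
```

Call:
apply_moves(
  targets=[
    [0.5, 0.0233, 0.0286, 0, 0, 0, -0.038],
    [0.5, 0.0233, 0.0286, 0, 0, 0, -0.038],
    [0.5, 0.0233, 0.0286, 0, 0, 0, 0],
    [0.5, 0.0233, 0.0286, 0, 0, 0, 0],
    [0.5, 0.0233, 0.0286, 0, 0, 0, 0],
    [0.5, 0.0233, 0.0286, 0, 0, 0, 0],
    [0.5, 0.0233, 0.0286, 0, 0, 0, 0],
    [0.5, 0.0233, 0.0286, 0, 0, 0, 0],
    [0.5, 0.0233, 0.0286, 0, 0, 0, 0],
    [0.5, 0.0233, 0.0286, 0, 0, 0, 0],
    [0.5, 0.0088, 0.0366, 0, 0, 0, 0],
    [0.5, 0.0088, 0.0366, 0, 0, 0, 0],
    [0.5, 0.0088, 0.0366, 0, 0, 0, 0],
    [0.5, 0.0088, 0.0366, 0, 0, 0, 0],
    [0.5, 0.0088, 0.0366, 0, 0, 0, 0],
    [0.5, 0.0088, 0.0366, 0, 0, 0, 0],
    [0.5, 0.0088, 0.0366, 0, 0, 0, 0],
    [0.5, 0.0088, 0.0366, 0, 0, 0, 0],
    [0.5, 0.0088, 0.0366, 0, 0, 0, 0],
    [0.5, 0.0088, 0.0366, 0, 0, 0, 0],
  ],
)

```text
time_s: 1.77
tcp_pos: [0.395, -0.0281, 0.2458]
eef_rot: [-180.0, -0.0, -5.8]
contact_force: [0.7, 0.6, 0.3]
gripper_width: 0.044
gripper_force: 0.0
```

Call:
apply_moves(
  targets=[
    [0.5, 0.0065, -0.0053, 0.02, 0, 0, 0],
    [0.5, 0, 0, 0.02, 0, 0, 0],
    [0.5, 0, 0, 0.02, 0, 0, 0],
    [0.5, 0, 0, 0.02, 0, 0, 0],
    [0.5, 0, 0, 0.02, 0, 0, 0],
    [0.5, 0, 0, 0.019, 0, 0, 0],
    [0.5, 0, 0, 0, 0, 0, 0],
    [0.5, 0, 0, 0, 0, 0, 0],
  ],
)

```text
time_s: 2.43
tcp_pos: [0.4019, -0.0221, 0.1262]
eef_rot: [179.9, 0.1, -5.9]
contact_force: [0.6, 1.7, 0.9]
gripper_width: 0.0436
gripper_force: 0.0
```

Run:
```python
from h import *
c=capture("scene");s=c["frame"][150:350,230:500];cv2.imwrite("pics/s1.png",cv2.resize(s,None,fx=2.9,fy=2.9,interpolation=cv2.INTER_CUBIC)[:,:,::-1])
print(get_state()["contact_force"])
```

```text
[0.59024621 0.6217412  0.21740699]
```

View pics/s1.png

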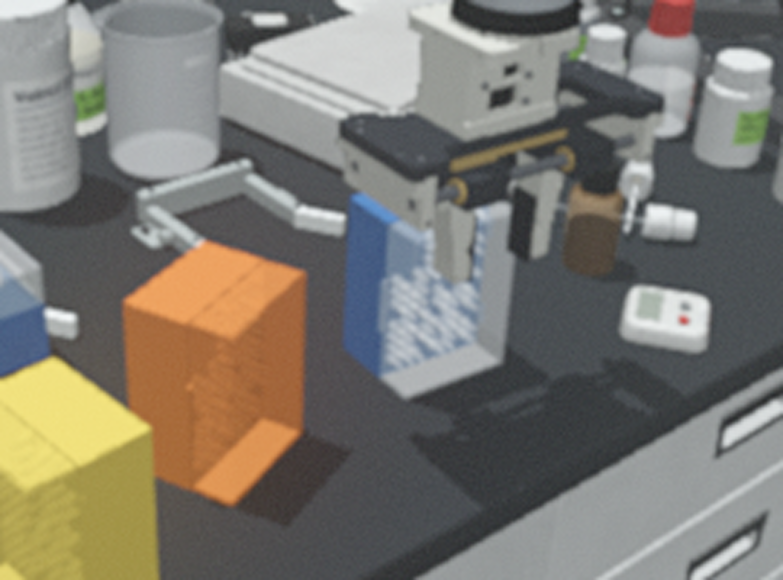

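Call:
apply_moves(
  targets=[
    [0.5, 0.006, 0, 0, 0, 0, 0],
    [0.5, 0.005, 0, 0, 0, 0, 0],
    [0.5, 0.004, 0, 0, 0, 0, 0],
    [0.5, 0.0047, 0, -0.0032, 0, 0, 0],
    [0.5, 0.0049, 0, -0.003, 0, 0, 0],
    [0.5, 0.005, 0, -0.0028, 0, 0, 0],
    [0.5, 0.0051, 0, -0.0026, 0, 0, 0],
    [0.5, 0.0052, 0, -0.0024, 0, 0, 0],
    [0.5, 0.0053, 0, -0.0021, 0, 0, 0],
    [0.5, 0, 0, 0, 0, 0, 0],
  ],
)

```text
time_s: 3.32
tcp_pos: [0.4488, -0.0263, 0.1432]
eef_rot: [-180.0, -0.1, -5.9]
contact_force: [0.5, 0.6, 0.9]
gripper_width: 0.0436
gripper_force: 0.3
```

Run:
```python
from h import *
c=capture("scene");s=c["frame"][150:350,230:500];cv2.imwrite("pics/s2.png",cv2.resize(s,None,fx=2.9,fy=2.9,interpolation=cv2.INTER_CUBIC)[:,:,::-1])
```

```text
(no output)
```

View pics/s2.png

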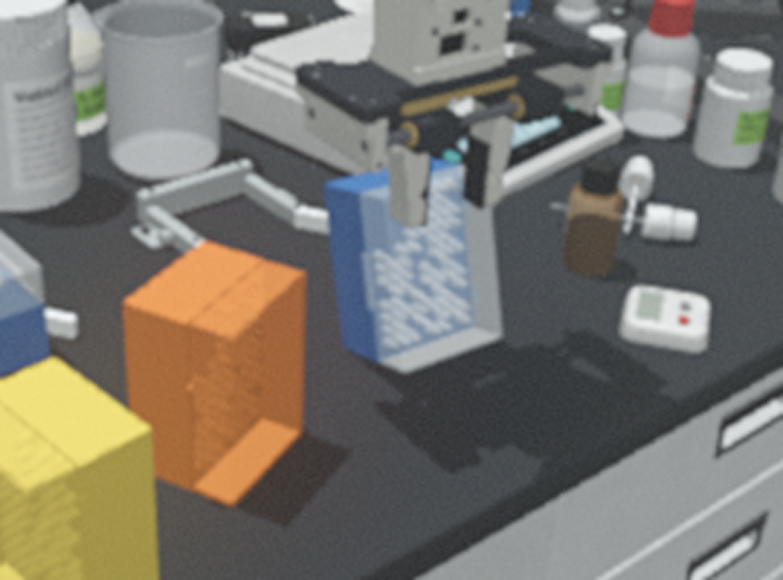

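The box is tilting by roughly 15° (crop (400,270)), with its bottom edge still in place at about (345,350), so it isn't sliding. I'll continue along the arc until it falls.

Call:
apply_moves(
  targets=[
    [0.5, 0.0054, 0, -0.0019, 0, 0, 0],
    [0.5, 0.0055, 0, -0.0016, 0, 0, 0],
    [0.5, 0.0056, 0, -0.0014, 0, 0, 0],
    [0.5, 0.0056, 0, -0.0011, 0, 0, 0],
    [0.5, 0.0057, 0, -0.0009, 0, 0, 0],
    [0.5, 0.0057, 0, -0.0006, 0, 0, 0],
    [0.5, 0.0057, 0, -0.0003, 0, 0, 0],
    [0.5, 0.0057, 0, 0, 0, 0, 0],
    [0.5, 0.0057, 0, 0, 0, 0, 0],
    [0.5, 0.0057, 0, 0, 0, 0, 0],
    [0.5, 0.003, 0, 0, 0, 0, 0],
    [0.5, 0, 0, 0, 0, 0, 0],
    [0.5, 0, 0, 0, 0, 0, 0],
    [0.5, 0, 0, 0, 0, 0, 0],
    [0.5, -0.03, 0, -0.01, 0, 0, 0],
    [0.5, -0.03, 0, -0.01, 0, 0, 0],
    [0.5, -0.03, 0, 0, 0, 0, 0],
    [0.5, -0.01, 0, 0, 0, 0, 0],
  ],
)

```text
time_s: 4.87
tcp_pos: [0.4033, -0.0226, 0.1705]
eef_rot: [-180.0, 0.0, -5.9]
contact_force: [-1.0, -0.3, -1.1]
gripper_width: 0.0442
gripper_force: 0.0
```

```bash
cat > box.py <<'E'
from h import *
def box(v=None):
    c=capture("top");W=cloud(c);hsv=cv2.cvtColor(c["frame"],cv2.COLOR_RGB2HSV)
    x,y,z=W[...,0],W[...,1],W[...,2]
    m=(z>0.065)&(z<0.088)&(x>.44)&(x<.745)&(y>-.125)&(y<.085)
    n,l,st,_=cv2.connectedComponentsWithStats(m.astype(np.uint8));m=l==1+st[1:,4].argmax()
    P=(W[m][:,:2]*1000).astype(np.float32);r=cv2.minAreaRect(P);b=cv2.boxPoints(r)
    print("n",m.sum(),"z",np.median(z[m]),r);print(b.round(1).tolist())
    if v:
        s=c["frame"][160:320,230:445];cv2.imwrite("pics/"+v,cv2.resize(s,None,fx=3.7,fy=3.7,interpolation=cv2.INTER_CUBIC)[:,:,::-1])
if __name__=="__main__":
    import sys;box(*sys.argv[1:])
E
python3 box.py t3.png
```

```text
n 1287 z 0.07538695797856532 ((563.3778076171875, -39.989803314208984), (85.52214813232422, 123.34187316894531), 84.31343078613281)
[[497.79998779296875, -76.4000015258789], [620.5, -88.69999694824219], [629.0, -3.5], [506.20001220703125, 8.699999809265137]]
```

View pics/t3.png

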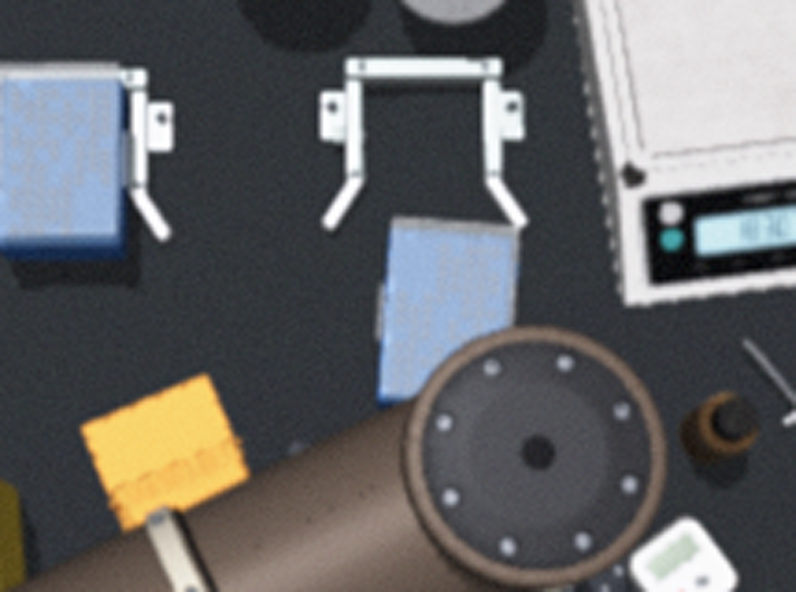

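Box is lid up at (0.563,-0.040) with yaw -5.7°, which matches 86x122x76. The dock line is y≈-0.029 with yaw≈-1.2°. I'll nudge the box sideways with closed fingers from its right side to line it up first.

Call:
apply_moves(
  targets=[
    [0, 0, 0, 0, 0, 0, -0.052],
    [0, 0.0286, 0.0165, 0, 0, 0, 0],
    [0, 0.0286, 0.0165, 0, 0, 0, 0],
    [0, 0.0286, 0.0165, 0, 0, 0, 0],
    [0, 0.0286, 0.0165, 0, 0, 0, 0],
    [0, 0.0286, 0.0165, 0, 0, 0, 0],
    [0, 0.0286, 0.0165, 0, 0, 0, 0],
    [0, 0, 0, 0, 0, 0, 0],
    [0, 0, 0, 0, 0, 0, 0],
  ],
)

```text
time_s: 5.67
tcp_pos: [0.5774, -0.1257, 0.1691]
eef_rot: [180.0, 0.1, -1.3]
contact_force: [-0.9, 0.3, -0.5]
gripper_width: 0.0005
gripper_force: 0.0
```

Call:
apply_moves(
  targets=[
    [0, -0.0044, 0, 0.027, 0, 0, 0],
    [0, 0, 0, 0.027, 0, 0, 0],
    [0, 0, 0, 0.027, 0, 0, 0],
    [0, 0, 0, 0.024, 0, 0, 0],
    [0, 0, 0, 0, 0, 0, 0],
    [0, 0, -0.008, 0, 0, 0, 0],
    [0, 0, -0.007, 0, 0, 0, 0],
    [0, 0, -0.004, 0, 0, 0, 0],
    [0, 0, -0.004, 0, 0, 0, 0],
    [0, 0, -0.004, 0, 0, 0, 0],
    [0, 0, -0.003, 0, 0, 0, 0],
    [0, 0, -0.003, 0, 0, 0, 0],
    [0, 0, 0, 0, 0, 0, 0],
    [0, 0, 0, 0, 0, 0, 0],
  ],
)

```text
time_s: 6.83
tcp_pos: [0.5726, -0.0913, 0.0654]
eef_rot: [-180.0, 0.0, -1.2]
contact_force: [0.6, -0.8, 1.0]
gripper_width: 0.0005
gripper_force: 0.1
```

```bash
python3 box.py t4.png; python3 -c "
from h import *;s=get_state();print(s['tcp_pos'],s['contact_force'])"
```

```text
n 548 z 0.07528839832690759 ((538.342041015625, -28.25018310546875), (81.95254516601562, 76.26014709472656), 85.88228607177734)
[[497.3999938964844, -66.4000015258789], [573.4000244140625, -71.9000015258789], [579.2999877929688, 9.899999618530273], [503.29998779296875, 15.399999618530273]]
[ 0.572341   -0.0914494   0.06518849] [-0.97756683  0.75723807  0.69656579]
```

Call:
apply_moves(
  targets=[
    [0, 0, 0.015, 0, 0, 0, 0],
    [0, 0, 0.015, 0, 0, 0, 0],
    [0, 0, 0, -0.035, 0, 0, 0],
    [0, 0, 0, -0.035, 0, 0, 0],
    [0, 0, 0, -0.035, 0, 0, 0],
    [0.5, -0.0329, -0.0181, 0, 0, 0, 0],
    [0.5, -0.0329, -0.0181, 0, 0, 0, 0],
    [0.5, -0.0329, -0.0181, 0, 0, 0, 0],
    [0.5, -0.0329, -0.0181, 0, 0, 0, 0],
    [0.5, -0.0329, -0.0181, 0, 0, 0, 0],
    [0.5, 0, 0, 0, 0, 0, 0],
    [0.5, 0, 0, 0, 0, 0, 0],
  ],
)

```text
time_s: 7.88
tcp_pos: [0.408, -0.027, 0.1707]
eef_rot: [-180.0, -0.0, -1.0]
contact_force: [0.2, 0.7, 0.0]
gripper_width: 0.0407
gripper_force: 0.0
```

```bash
python3 box.py t5.png; python3 -c "
from h import *;s=get_state();print(s['tcp_pos'],s['contact_force'])"
```

```text
n 1324 z 0.075420748577117 ((562.1629638671875, -27.410564422607422), (85.49492645263672, 121.81905364990234), 87.57071685791016)
[[499.5, -67.5], [621.2000122070312, -72.69999694824219], [624.7999877929688, 12.699999809265137], [503.1000061035156, 17.899999618530273]]
[ 0.40925436 -0.02719955  0.17078037] [-0.29421658  0.30647374  0.16514646]
```

View pics/t5.png

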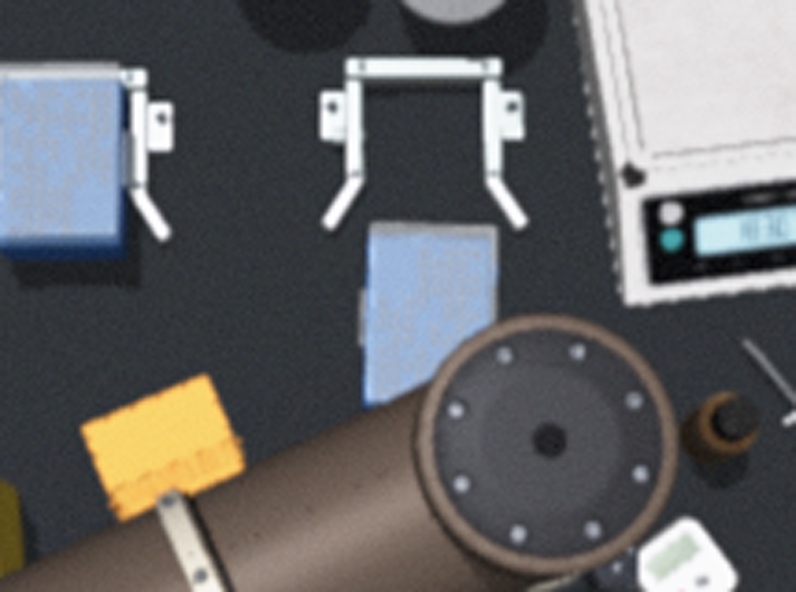

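Call:
apply_moves(
  targets=[
    [0.5, 0.01, 0, 0.029, 0, 0, 0],
    [0.5, 0.01, 0, 0.029, 0, 0, 0],
    [0.5, 0.01, 0, 0.029, 0, 0, 0],
    [0.5, 0.01, 0, 0.029, 0, 0, 0],
    [0.5, 0.01, 0, 0, 0, 0, 0],
    [0.5, 0.008, 0, 0, 0, 0, 0],
    [0.5, 0.008, 0, 0, 0, 0, 0],
    [0.5, 0.008, 0, 0, 0, 0, 0],
    [0.5, 0.008, 0, 0, 0, 0, 0],
    [0.5, 0.008, 0, 0, 0, 0, 0],
    [0.5, 0.008, 0, 0, 0, 0, 0],
    [0.5, 0.008, 0, 0, 0, 0, 0],
    [0.5, 0.008, 0, 0, 0, 0, 0],
    [0.5, 0.008, 0, 0, 0, 0, 0],
    [0.5, 0.008, 0, 0, 0, 0, 0],
    [0.5, 0.008, 0, 0, 0, 0, 0],
    [0.5, 0, 0, 0, 0, 0, 0],
  ],
)

```text
time_s: 9.35
tcp_pos: [0.5485, -0.0307, 0.0543]
eef_rot: [180.0, 0.0, -1.2]
contact_force: [-1.5, -1.0, 0.2]
gripper_width: 0.0439
gripper_force: 0.8
```

```bash
python3 box.py t6.png
```

```text
Traceback (most recent call last):
  File "box.py", line 12, in <module>
    import sys;box(*sys.argv[1:])
               ~~~^^^^^^^^^^^^^^^
  File "box.py", line 6, in box
    n,l,st,_=cv2.connectedComponentsWithStats(m.astype(np.uint8));m=l==1+st[1:,4].argmax()
                                                                         ~~~~~~~~~~~~~~~^^
ValueError: attempt to get argmax of an empty sequence
```

Call:
apply_moves(
  targets=[
    [0.5, 0.006, 0, 0, 0, 0, 0],
    [0.5, 0.006, 0, 0, 0, 0, 0],
    [0.5, 0.006, 0, 0, 0, 0, 0],
    [0.5, 0.006, 0, 0, 0, 0, 0],
    [0.5, 0.006, 0, 0, 0, 0, 0],
    [0.5, 0.006, 0, 0, 0, 0, 0],
    [0.5, 0.006, 0, 0, 0, 0, 0],
    [0.5, 0.006, 0, 0, 0, 0, 0],
    [0.5, 0, 0, 0, 0, 0, 0],
  ],
)

```text
time_s: 10.15
tcp_pos: [0.5975, -0.0313, 0.0545]
eef_rot: [-180.0, -0.1, -1.2]
contact_force: [0.6, -0.1, -0.2]
gripper_width: 0.0438
gripper_force: 0.0
```

Run:
```python
from h import *
s=get_state();print(s['tcp_pos'],s['contact_force'])
c=capture("scene");s=c["frame"][150:350,150:420];cv2.imwrite("pics/s7.png",cv2.resize(s,None,fx=2.9,fy=2.9,interpolation=cv2.INTER_CUBIC)[:,:,::-1])
```

```text
[ 0.59748694 -0.03131971  0.05453936] [ 0.64870356 -0.06947261 -0.1985763 ]
```

View pics/s7.png

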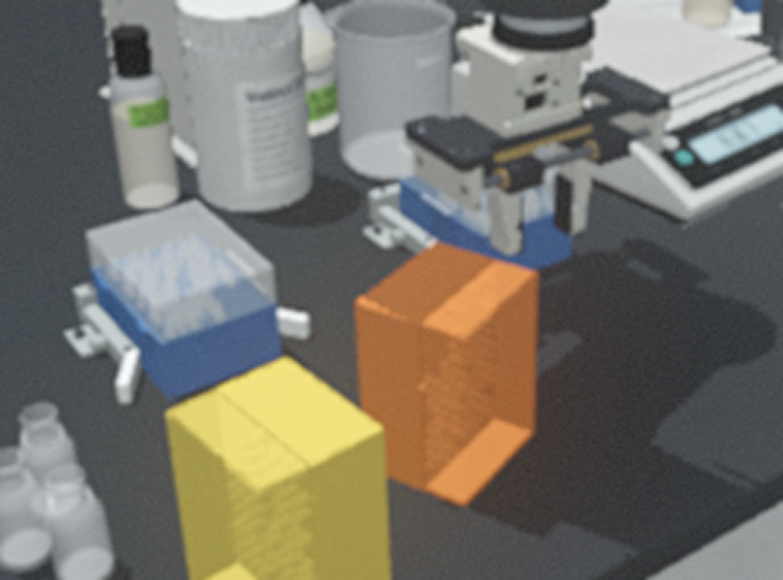

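The box is between the rails and the fingers are on its rear end (crop (510,230)). I'll press on slowly to the stop.

Call:
apply_moves(
  targets=[
    [0.5, 0.003, 0, 0, 0, 0, 0],
    [0.5, 0.003, 0, 0, 0, 0, 0],
    [0.5, 0.002, 0, 0, 0, 0, 0],
    [0.5, 0.002, 0, 0, 0, 0, 0],
    [0.5, 0.001, 0, 0, 0, 0, 0],
    [0.5, 0, 0, 0, 0, 0, 0],
  ],
)

```text
time_s: 10.7
tcp_pos: [0.6068, -0.0318, 0.0545]
eef_rot: [-180.0, -0.0, -1.2]
contact_force: [-1.9, -1.2, 1.5]
gripper_width: 0.0439
gripper_force: 1.0
```

Call:
apply_moves(
  targets=[
    [0.5, 0.001, 0, 0, 0, 0, 0],
    [0.5, 0.001, 0, 0, 0, 0, 0],
    [0.5, 0, 0, 0, 0, 0, 0],
  ],
)

```text
time_s: 10.95
tcp_pos: [0.6088, -0.0318, 0.0545]
eef_rot: [-180.0, -0.0, -1.2]
contact_force: [-2.3, -0.9, 1.6]
gripper_width: 0.0437
gripper_force: 1.2
```

Call:
apply_moves(
  targets=[
    [0.5, 0.001, 0, 0, 0, 0, 0],
    [0.5, 0.001, 0, 0, 0, 0, 0],
    [0.5, 0, 0, 0, 0, 0, 0],
  ],
)

```text
time_s: 11.2
tcp_pos: [0.6108, -0.0319, 0.0544]
eef_rot: [-180.0, -0.0, -1.2]
contact_force: [-1.4, -0.9, 2.3]
gripper_width: 0.044
gripper_force: 1.0
```

Call:
apply_moves(
  targets=[
    [0.5, 0.001, 0, 0, 0, 0, 0],
    [0.5, 0.001, 0, 0, 0, 0, 0],
    [0.5, 0, 0, 0, 0, 0, 0],
  ],
)

```text
time_s: 11.45
tcp_pos: [0.6125, -0.0319, 0.0544]
eef_rot: [180.0, 0.0, -1.2]
contact_force: [-3.7, -1.2, 2.1]
gripper_width: 0.0438
gripper_force: 1.8
```

Call:
apply_moves(
  targets=[
    [0.5, 0.001, 0, 0, 0, 0, 0],
    [0.5, 0, 0, 0, 0, 0, 0],
  ],
)

```text
time_s: 11.62
tcp_pos: [0.6125, -0.0319, 0.0544]
eef_rot: [180.0, 0.1, -1.2]
contact_force: [-8.0, 0.0, 4.9]
gripper_width: 0.0435
gripper_force: 3.6
```

Call:
apply_moves(
  targets=[
    [0.5, 0.001, 0, 0, 0, 0, 0],
    [0.5, 0, 0, 0, 0, 0, 0],
  ],
)

```text
time_s: 11.78
tcp_pos: [0.6125, -0.0319, 0.0543]
eef_rot: [180.0, 0.2, -1.2]
contact_force: [-10.7, 2.0, 9.1]
gripper_width: 0.0435
gripper_force: 5.5
```

The TCP has stalled and the force is climbing, so the box is hard against the stop. I'll back off, then check.

Call:
apply_moves(
  targets=[
    [0.5, -0.003, 0, 0, 0, 0, 0],
    [0.5, -0.006, 0, 0, 0, 0, 0],
    [0.5, -0.015, 0, 0, 0, 0, 0],
    [0.5, -0.03, 0, 0, 0, 0, 0],
    [0.5, -0.03, 0, -0.03, 0, 0, 0],
    [0.5, -0.03, 0, -0.03, 0, 0, 0],
    [0.5, -0.03, 0, -0.03, 0, 0, 0],
    [0.5, -0.03, 0, -0.03, 0, 0, 0],
    [0.5, -0.02, 0, 0, 0, 0, 0],
    [0.5, 0, 0, 0, 0, 0, 0],
    [0.5, 0, 0, 0, 0, 0, 0],
  ],
)

```text
time_s: 12.7
tcp_pos: [0.4228, -0.0276, 0.1734]
eef_rot: [-179.9, -0.2, -1.1]
contact_force: [0.5, -0.2, 0.5]
gripper_width: 0.0438
gripper_force: 0.0
```

```bash
python3 box.py t8.png
```

```text
n 1553 z 0.07531951656670488 ((684.2149658203125, -31.536842346191406), (85.27687072753906, 121.40799713134766), 88.9719467163086)
[[622.7999877929688, -73.0999984741211], [744.0999755859375, -75.30000305175781], [745.7000122070312, 10.0], [624.2999877929688, 12.199999809265137]]
```

View pics/t8.png

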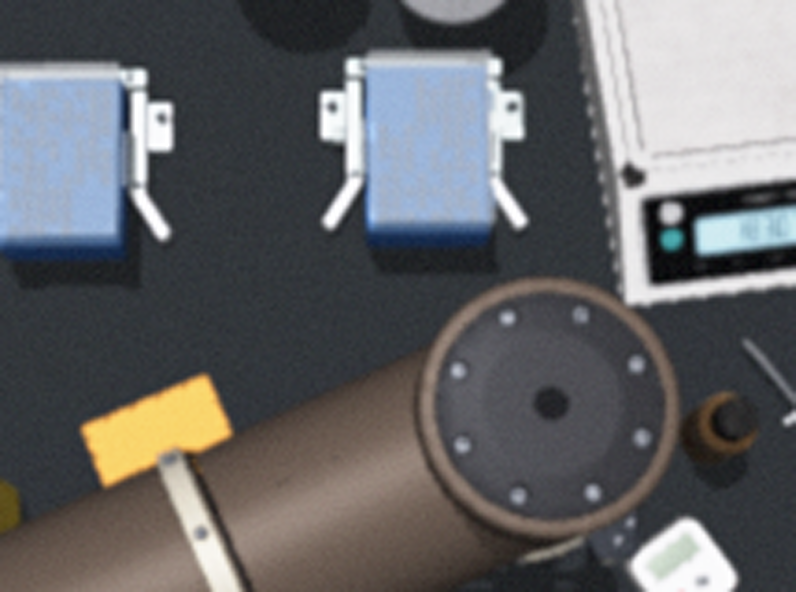

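The box sits between the rails against the stop: centre (0.684,-0.032), yaw -1°, lid top at z 0.075. The other things stand where they were.

```bash
python3 -c "
from plant import close_job;print(close_job())"
```

```text
the job is handed in; nothing more can be done
None
```

The tip box was pushed over lid up, pushed into the empty dock between the rails and against the back stop, and left there with the arm clear; the job is handed in (about 13 s used), but no verdict came back.

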